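Hang the cutlery caddy on its slotted post

TASK

Hang the wider of the two loose cutlery caddies on the empty post: put its hook through the post's slot, then press it down until the spring catch snaps over the hook and the caddy sits level, fully home. Leave it there, and leave the narrow caddy and the other things where they stand.

Things in the scene. Friction and masses are not known exactly. Their poses are not given: they have to be found in the camera images.
- wide_caddy: The wider loose steel caddy, about 0.12 kg: open-topped box 70 mm deep (x), 84 mm wide (y), rim 50 mm high, walls 3 mm, standing upright. Origin: centre of its underside; z up; +x points to its back, where the hook is (back wall's outer face at x = +35 mm).
- bar (a point): Middle of the wide caddy's wooden carrying bar, 82 mm above its underside; axes as the caddy. The bar lies along x, 64 mm long, 14 mm wide (y), 20 mm high, the space beside and under it free down to the rim, 32 mm below this point.
- tongue_end (a point): Hook of the wide caddy: middle of the underside of the tongue's free end, 32 mm behind (+x) the back wall and 50 mm above the caddy's underside; axes as the caddy. Tongue 20 mm wide, 5 mm thick. Under it, near the back wall, a lip slants down and back, ending 18 mm below the tongue's underside; gap between back wall and lip 9 mm at the tongue, 16 mm at the lip's lower end.
- narrow_caddy: The narrower loose steel caddy, only 48 mm wide (y), otherwise of the same shape, bar and hook as the wide one. Origin: centre of its underside, +x to its hook. Not needed: stays where it is.
- free_post: The empty aluminium post, fixed: base plate 120 x 110 x 10 mm, upright 76 mm wide, 176 mm high. Origin: on the worktop, under the middle of the upright's front face; z up; -x points out of that face to where the caddy hangs, +x into the slot. An equal post (not listed) 0.2 to 0.32 m beside it already carries a caddy of the wide kind, its bar's top at 162 mm.
- slot (a point): Middle of the slot's lower edge in the empty post's front face, 120 mm up; axes as free_post. Slot 44 mm wide, 46 mm high, plate 6 mm thick. Hook enters along +x, tongue's underside 22 to 38 mm above this edge (27 is best), until back wall is 1 to 3 mm short of the face; then down. Fully home, the tongue lies on this edge, held down by the catch, the caddy's origin 35 to 39 mm in front and 50 mm below.
- catch (a joint): Travel (m) of the black spring catch behind the slot: 0 = out (at rest), up to 0.012 = pushed back. The tongue's end meets its bevel from above 15 to 20 mm over the slot's lower edge, pushes it back as the caddy is pressed down (3 to 6 N), and at the bottom the catch springs out over the tongue.
- pot_1: A bystander: cream pot with a lid, 63 mm wide and 34 mm high. Origin: centre of its underside. Stays where it is.
- shaker: A bystander: glass shaker, 44 mm wide and 90 mm high. Origin: centre of its underside. Stays where it is.
- tub_1: A bystander: small tub, 72 mm wide and 71 mm high. Origin: centre of its underside. Stays where it is.
- kitchen_timer: A bystander: red and cream kitchen timer, 63 mm wide and 53 mm high. Origin: centre of its underside. Stays where it is.
- table_fork: A bystander: steel fork, 193 mm long, lying at the left. Origin: centre of its underside. Stays where it is.

How it is judged:
By the outcome, as a careful person would: the job done as asked, in the order asked, and still so for the second after the job is handed in, with the robot touching nothing.
It also fails if it takes over 45 s, if anything falls off the work surface, if the arm or the gripper's body presses on something with over 40 N, if the wrist force passes 120 N, or if a joint passes its speed limit or range.

ROBOT

A 6-joint arm with a two-finger parallel gripper is mounted at the origin on a cart in front of the work surface, level with it; the furniture and walls round the work are solid. World frame = base frame: x ahead of the robot, y to its left, z up, the work surface at z = 0. Lengths are in m, angles in rad, forces in N, time in s.
With the tool pointing down it reaches from about 0.3 to 0.775 m from the base axis. Payload 14.6 kg.
Tool frame: the origin (TCP) lies midway between the tips of the shut fingers; the grasp point (between the pads) lies 19 mm behind it (ctrl.grip_depth is the z of the grasp point in the tool frame, in m); z points along the fingers, y is the line along which they close (so a half turn about z gives the same grasp; the last joint's range is limited). The gripper opens to 94 mm and grips with 3 to 60 N. Pads are 16 mm wide; open, the fingers measure 119 mm over their backs; the gripper's body (75 mm by 177 mm) begins 78 mm behind the grasp point.
Start: joints at [1.183, 0.3, 1.521, -0, 1.321, -0.067], TCP at [0.173, 0.522, 0.205] pointing down, gripper open.
Joint ranges: [-3.03, 3.03], [-0.79, 2.21], [0.23, 2.52], [-1.04, 4.18], [0, 3.07], [-2.55, 2.55]. Speed limits (rad/s): [2.22, 2.22, 2.57, 3.14, 3.14, 3.14].

INTERFACE

Orientations are given as [roll, pitch, yaw] about the fixed x, y, z axes, in that order (R = Rz(yaw) Ry(pitch) Rx(roll)).
In Python, from station import ctrl gives the robot as it stands. The module is installed in compiled form; this text tells all that it offers.
- The arm moves only by the tool carry_out, never from a script. Its argument "commands" is a list of rows, each a list of 3 entries, a list of its own where there are three numbers: the closure, from 0 (fully open) to 1 (shut), then the shift along the tool's x, y, z in mm, then the turn, a rotation vector about the tool's x, y, z in rad. In form: [[gripper, [tx, ty, tz], [wx, wy, wz]], ...]. A call has 1 to 10 rows; each row shifts and turns the commanded pose from where the row before left it, along the tool's axes as they then stand; what a row does not reach is not made up. A row lasts 1/8 s, in which the tool goes at most 62.5 mm and 10.7 degrees, less where a joint would pass 70% of its speed; a pose out of reach is approached as far as the arm can. A call with a gripper value outside its range is refused whole. The fingers move at their own pace and stop on an object; "squeeze" is the grip in N (left out, the last holds). Time passes only in rows, so rows that do not move let the fingers close. It gives the time, the measured TCP pose, the force, the opening and the grip force at its end, in the units of the state.
- ctrl.get_obs(): the state, without advancing time (a new reading comes with each control period).
- ctrl.camera(name): name is "scene" or "side" or "wrist"; returns a dict with "img" (420x560x3 uint8, blue, green, red), "camera_matrix" (3x3 intrinsics, pixels), "k1" (the pictures are not rectified: a ray, as slopes to the right and down, at radius r is drawn at 1 + k1 r^2 times it, then the intrinsics apply), "rvec" (rotation vector, rad) and "tvec" (3), from world to camera coordinates, as OpenCV has them. Camera axes: x right, y down, z forward; pixel columns grow to the right and rows downward; lengths in m; the calibration is good to about 2 mm. A picture is of the moment at which its call begins. There is no depth.
- ctrl.hand_in(): hands the job in; it is judged then, once.
Trained networks look in the newest picture that a camera, given by its name, has taken for a name from the list of things; names that differ only in an ending like _2 or _b are one class to them, and where a whole thing is asked for, a point or a joint stands for the part that bears it (a point fixed in the world has none). Each returns a list of dicts, best first, with "score" (0 to 1); they miss things now and then, are a little off and sometimes report something else, mostly with a low value. They report only what shows in the picture. A call takes as long as a camera call.
- ctrl.outline_of(thing, camera): "region" (420x560 bool, what is visible of it).
- ctrl.place_of(thing, camera): "at" ([x, y, z] in m, in world coordinates, good to about 4 mm: a listed point, or the origin of a listed thing).
The state is a dict: "time_s": time; "qpos": joint angles; "joint_vel": joint speeds; "tau": joint torques, N m; "ee_pos": TCP position; "eef_rot": TCP orientation; "force": force on the tool from outside, world axes, zero at the start; "moment": the same for the moment, N m; "grip_width": finger opening in m; "grip_force": force on a finger pad.
Only numpy, scipy, OpenCV 4.12 (cv2) and the standard library are available. Lean on these libraries where they do the work, as an engineer would, in place of code of your own. Each camera call takes 0.05 s, during which the arm holds its last target. There are 200 camera calls.

## Working session

There is one attempt and no reset: what is moved stays moved. The work goes in short steps, Python scripts to look and compute and a tool call to move; the robot and the scene stay as the last step left them, time stands still between calls to the robot, and variables do not carry over. Pictures are saved under pics/ and viewed, at most 10 in all, crops included, and the job is handed in when it is done.

Besides the shell and the picture viewer there is one more tool, called as name([rows], argument=value, ...), one row to a line, values as JSON. carry_out: Moves the arm, as the interface text tells. Its arguments: {"type":"object","properties":{"commands":{"type":"array","items":{"type":"array"}},"squeeze":{"type":"number"}},"required":["commands"]}

```bash
mkdir -p pics; cat > look.py <<'E'
import cv2,numpy as np
from station import ctrl
def snap(c,name):
    d=ctrl.camera(c); cv2.imwrite('pics/'+name+'.png',d['img']); return d
def proj(d,P):
    R=cv2.Rodrigues(np.array(d['rvec'],float))[0]; p=np.atleast_2d(P)@R.T+np.ravel(d['tvec'])
    s=p[:,:2]/p[:,2:]; s=s*(1+d['k1']*(s**2).sum(1,keepdims=True)); K=np.array(d['camera_matrix'])
    return s*[K[0,0],K[1,1]]+[K[0,2],K[1,2]]
E
python3 - <<'E'
from look import *
ims=[]
for c in ['scene','side']:
    d=snap(c,c+'0')
    for t in ['wide_caddy','bar','tongue_end','narrow_caddy','free_post','slot','catch','pot_1','shaker','tub_1','kitchen_timer','table_fork']:
        try: r=ctrl.place_of(t,c)
        except Exception as e: print(t,e); continue
        print(c,t,[(np.round(q['at'],3).tolist(),round(q['score'],2)) for q in r[:3]])
print(ctrl.get_obs(), ctrl.grip_depth)
E
```

```text
scene wide_caddy [([0.446, 0.138, -0.002], 0.83)]
scene bar [([0.444, 0.144, 0.087], 0.84), ([0.516, -0.34, -0.001], 0.33), ([0.601, 0.296, 0.003], 0.18)]
scene tongue_end [([0.512, 0.122, 0.052], 0.87)]
scene narrow_caddy [([0.458, -0.165, -0.0], 0.91)]
scene free_post [([0.652, 0.118, -0.0], 0.89)]
scene slot [([0.658, 0.113, 0.122], 0.76)]
catch it knows: bar, free_post, kitchen_timer, narrow_caddy, pot, shaker, slot, table_fork, tongue_end, tub, wide_caddy
scene pot_1 [([0.465, -0.006, 0.0], 0.85)]
scene shaker [([0.652, 0.007, 0.002], 0.84), ([0.511, 0.122, 0.051], 0.74)]
scene tub_1 [([0.601, 0.296, 0.002], 0.61)]
scene kitchen_timer [([0.516, -0.337, 0.001], 0.96)]
scene table_fork [([0.436, 0.304, 0.004], 0.46)]
side wide_caddy [([0.448, 0.142, 0.0], 0.76)]
side bar [([0.446, 0.141, 0.081], 0.93), ([0.45, 0.14, 0.001], 0.44), ([0.466, -0.01, -0.005], 0.25)]
side tongue_end [([0.508, 0.118, 0.052], 0.65)]
side narrow_caddy [([0.454, -0.165, -0.002], 0.71), ([0.656, 0.119, 0.115], 0.48)]
side free_post [([0.656, 0.114, 0.001], 0.85), ([0.463, -0.011, -0.004], 0.25)]
side slot [
[... 383 characters left out ...]
{'time_s': 1.2, 'qpos': array([ 1.18337607e+00,  2.99911413e-01,  1.52102736e+00,  3.58817898e-05,
        1.32068184e+00, -6.66058261e-02]), 'joint_vel': array([ 2.99916299e-05, -2.20756421e-03, -7.86761996e-04, -1.43061798e-03,
       -2.10935964e-03,  9.70009701e-04]), 'tau': array([-5.50721106e-04, -5.31670439e+01, -3.52913404e+01,  7.08238687e-02,
        2.13324884e-02, -2.84734676e-05]), 'ee_pos': array([0.17342759, 0.52192465, 0.20542773]), 'eef_rot': array([-3.14156707e+00, -3.65486019e-05,  2.82076934e+00]), 'force': array([ 0.44565968,  0.38511568, -0.39501931]), 'moment': array([ 0.01082348,  0.02874418, -0.00133098]), 'grip_force': 0.0, 'grip_width': 0.09364903212739595} -0.0188
```

View pics/scene0.png

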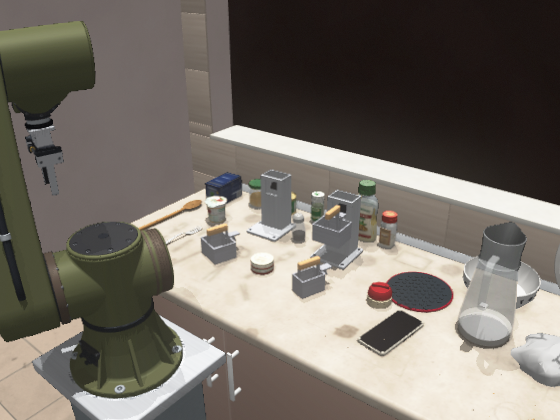

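View pics/side0.png

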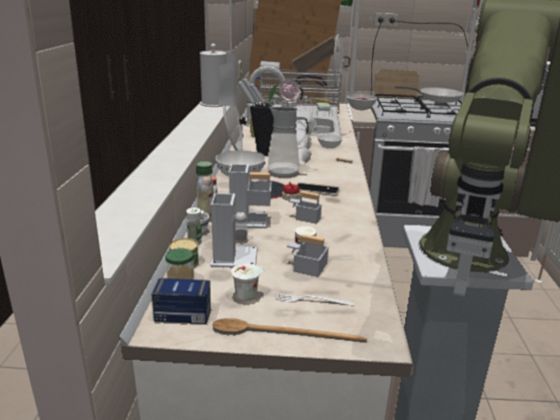

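Scene: wide caddy at px (218,243), empty post at (275,205), narrow caddy at (308,280), occupied post at (338,235). The side view agrees: caddy at (311,257), post at (224,230). The caddy's yaw from bar to tongue is about -0.33, so the tool is already nearly aligned with the bar. I'll move above the caddy.

carry_out([
  [0, [-38, -27, 0], [0, 0, 0]],
  [0, [-38, -27, 0], [0, 0, 0]],
  [0, [-38, -27, 0], [0, 0, 0]],
  [0, [-38, -27, 0], [0, 0, 0]],
  [0, [-38, -27, 0], [0, 0, 0]],
  [0, [-38, -28, 0], [0, 0, 0]],
  [0, [-38, -28, 0], [0, 0, 0]],
  [0, [-38, -28, 0], [0, 0, 0]],
  [0, [-38, -28, 0], [0, 0, 0]],
  [0, [-36, -28, 0], [0, 0, 0]],
], squeeze=25)

```text
time_s: 2.45
ee_pos: [0.4462, 0.1403, 0.2056]
eef_rot: [3.141, 0.0, 2.821]
force: [0.9, 0.7, -0.4]
grip_width: 0.0937
grip_force: 0.0
```

```bash
python3 - <<'E'
from look import *
d=snap('wrist','w1')
for t in ['wide_caddy','bar','tongue_end','free_post','slot']:
    r=ctrl.place_of(t,'wrist'); print(t,[(np.round(q['at'],4).tolist(),round(q['score'],2)) for q in r[:2]])
o=ctrl.get_obs(); print(o['ee_pos'],o['eef_rot'],o['qpos'],o['time_s'])
E
```

```text
wide_caddy [([0.4426, 0.1388, 0.0008], 0.95)]
bar [([0.4447, 0.1393, 0.0794], 0.83)]
tongue_end [([0.5085, 0.1225, 0.0506], 0.94), ([0.4478, 0.1403, 0.0815], 0.55)]
free_post [([0.6515, 0.1141, -0.0017], 0.8)]
slot [([0.655, 0.1098, 0.1193], 0.61)]
[0.44507038 0.14235894 0.20546284] [ 3.14150275e+00 -8.82356323e-05  2.82132595e+00] [ 2.31096632e-01  1.14538132e-01  1.74474079e+00  1.28091055e-04
  1.28234180e+00 -1.01946943e+00] 2.75
```

View pics/w1.png

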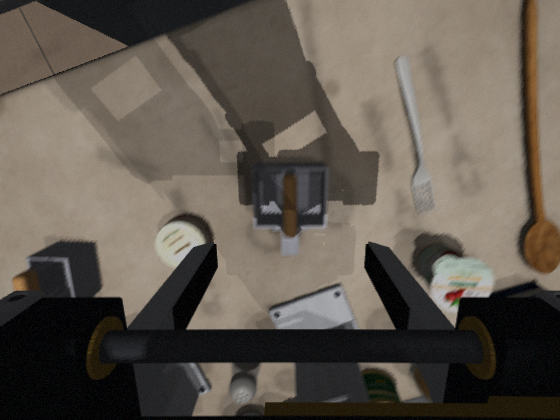

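The wrist view shows the wide caddy at (290,195), tongue end at (290,245), and the post's base-plate front edge from about (270,305) to (342,286). I'll zoom in on those edges to get both yaws.

```bash
cat >> look.py <<'E'
def unproj(d,uv,h):
    K=np.array(d['camera_matrix']); dist=np.array([d['k1'],0,0,0,0.])
    R=cv2.Rodrigues(np.array(d['rvec'],float))[0]; c=-R.T@np.ravel(d['tvec'])
    uv=np.atleast_2d(np.array(uv,float)); s=(uv-[K[0,2],K[1,2]])/[K[0,0],K[1,1]]; u=s.copy()
    for _ in range(20): u=s/(1+d['k1']*(u**2).sum(1,keepdims=True))
    r=np.c_[u,np.ones(len(u))]@R
    return c+r*((h-c[2])/r[:,2])[:,None]
E
python3 - <<'E'
from look import *
im=cv2.imread('pics/w1.png')[150:400,200:400]
im=cv2.convertScaleAbs(im,alpha=1.3,beta=20)
cv2.imwrite('pics/w1c.png',cv2.resize(im,None,fx=2.4,fy=2.4,interpolation=cv2.INTER_CUBIC))
import pickle; d=ctrl.camera('wrist'); pickle.dump(d,open('w1.pkl','wb')); print(d['k1'],d['camera_matrix'][0][0])
E
```

```text
0.01759508740827631 305.5899012744435
```

View pics/w1c.png

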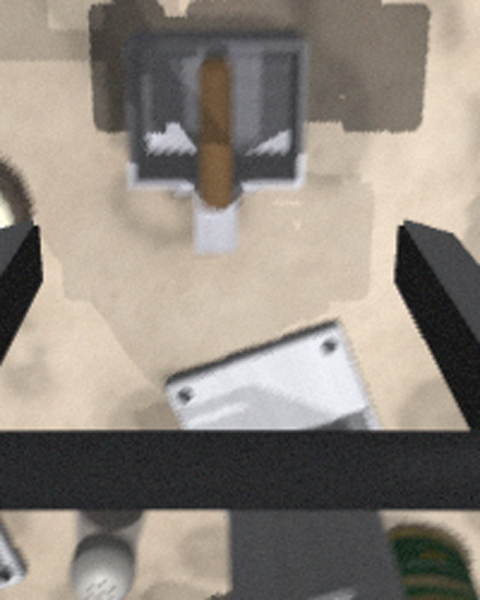

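```bash
python3 - <<'E'
from look import *
import pickle; d=pickle.load(open('w1.pkl','rb'))
def f(a,h): return unproj(d,np.array(a)/2.4+[200,150],h)
def ang(p): v=p[1]-p[0]; return np.arctan2(v[1],v[0]),np.hypot(v[0],v[1])
for n,a,h in [('plate',[(168,386),(344,328)],.01),('back rim',[(128,188),(303,184)],.05),('bar',[(215,60),(215,206)],.092),('tongue edge',[(195,252),(236,252)],.055)]:
    p=f(a,h); print(n,np.round(p,4).tolist(),'mid',p.mean(0).round(4),'ang',ang(p))
E
```

```text
plate [[0.6019, 0.0588, 0.01], [0.5978, 0.1673, 0.01]] mid [0.5999 0.113  0.01  ] ang (np.float64(1.6090697479914984), np.float64(0.10854822298113449))
back rim [[0.4674, 0.0884, 0.05], [0.4922, 0.1695, 0.05]] mid [0.4798 0.1289 0.05  ] ang (np.float64(1.2742907602642344), np.float64(0.08475702999929152))
bar [[0.415, 0.1504, 0.092], [0.4746, 0.1306, 0.092]] mid [0.4448 0.1405 0.092 ] ang (np.float64(-0.3215285176421445), np.float64(0.06274872892260859))
tongue edge [[0.5074, 0.1092, 0.055], [0.5138, 0.1283, 0.055]] mid [0.5106 0.1187 0.055 ] ang (np.float64(1.2501315747629134), np.float64(0.020082445299681197))
```

Post yaw is +0.04 and the plate width comes out at 108.5 mm against 110. The caddy yaw is -0.32 and the tool matches it. I'll go down and grasp.

carry_out([
  [0, [0, -2, 36], [0, 0, 0]],
  [0, [0, 0, 36], [0, 0, 0]],
  [0, [0, 0, 36], [0, 0, 0]],
  [0, [0, 0, 24], [0, 0, 0]],
  [0, [0, 0, 10], [0, 0, 0]],
  [1, [0, 0, 0], [0, 0, 0]],
  [1, [0, 0, 0], [0, 0, 0]],
  [1, [0, 0, 0], [0, 0, 0]],
  [1, [0, 0, 0], [0, 0, 0]],
  [1, [0, 0, 0], [0, 0, 0]],
], squeeze=55)

```text
time_s: 4.05
ee_pos: [0.4449, 0.1399, 0.0637]
eef_rot: [3.141, 0.0, 2.821]
force: [-0.5, 0.8, -0.2]
grip_width: 0.0473
grip_force: 0.0
```

carry_out([
  [1, [0, 0, 0], [0, 0, 0]],
  [1, [0, 0, 0], [0, 0, 0]],
  [1, [0, 0, 0], [0, 0, 0]],
  [1, [0, 0, 0], [0, 0, 0]],
  [1, [0, 0, 0], [0, 0, 0]],
  [1, [0, 0, 0], [0, 0, 0]],
])

```text
time_s: 4.8
ee_pos: [0.4447, 0.1399, 0.0634]
eef_rot: [-3.142, -0.0, 2.821]
force: [-0.6, -0.3, -2.1]
grip_width: 0.0135
grip_force: 55.0
```

Gripped: opening 13.5 mm, 55 N. I'll lift 97 mm, turn to the post's yaw, and move to a standoff in front of the slot.

carry_out([
  [1, [0, 0, -15], [0, 0, 0]],
  [1, [0, 0, -41], [0, 0, 0]],
  [1, [0, 0, -41], [0, 0, 0]],
  [1, [0, 0, 0], [0, 0, -0.12]],
  [1, [0, 0, 0], [0, 0, -0.12]],
  [1, [0, 0, 0], [0, 0, -0.118]],
  [1, [-38, -11, 0], [0, 0, 0]],
  [1, [-38, -11, 0], [0, 0, 0]],
  [1, [-38, -12, 0], [0, 0, 0]],
  [1, [0, 0, 0], [0, 0, 0]],
])

```text
time_s: 6.05
ee_pos: [0.5614, 0.1093, 0.1608]
eef_rot: [-3.142, 0.0, -3.106]
force: [0.0, 0.3, -1.3]
grip_width: 0.0136
grip_force: 55.0
```

```bash
python3 - <<'E'
from look import *
import pickle
o=ctrl.get_obs(); print(o['ee_pos'],o['eef_rot'],o['force'],o['time_s'])
D={}
for c in ['scene','side','wrist']:
    D[c]=snap(c,c+'2')
    for t in ['wide_caddy','bar','tongue_end','slot','free_post']:
        r=ctrl.place_of(t,c); print(c,t,[(np.round(q['at'],4).tolist(),round(q['score'],2)) for q in r[:2]])
pickle.dump(D,open('d2.pkl','wb'))
a=D['side']['img'][170:290,180:350]; b=D['wrist']['img']
a=cv2.resize(a,(800//2*1,int(400*120/170)),interpolation=cv2.INTER_CUBIC); b=cv2.resize(b,(400,300))
h=max(a.shape[0],b.shape[0]); P=lambda x:cv2.copyMakeBorder(x,0,h-x.shape[0],0,0,0)
cv2.imwrite('pics/c2.png',np.hstack([P(a),P(b)]))
E
```

```text
[0.56137799 0.10931963 0.16080748] [-3.14154411e+00  2.54125217e-04 -3.10579098e+00] [ 0.04739006  0.30756505 -1.27711639] 6.05
scene wide_caddy [([0.5627, 0.1098, 0.0957], 0.94)]
scene bar [([0.5627, 0.1114, 0.1811], 0.98)]
scene tongue_end [([0.6277, 0.1122, 0.1493], 0.76), ([0.517, -0.3379, 0.0002], 0.31)]
scene slot [([0.6572, 0.1136, 0.1245], 0.84), ([0.4351, 0.304, 0.0035], 0.75)]
scene free_post [([0.6565, 0.1161, -0.0015], 0.79)]
side wide_caddy [([0.5603, 0.1098, 0.0944], 0.65)]
side bar [([0.5583, 0.1099, 0.1786], 0.6)]
side tongue_end [([0.6247, 0.1126, 0.151], 0.94)]
side slot [([0.6551, 0.117, 0.1184], 0.96), ([0.5206, -0.3347, 0.0012], 0.54)]
side free_post [([0.6608, 0.1147, 0.0009], 0.69)]
wrist wide_caddy [([0.5607, 0.1097, 0.0989], 0.78)]
wrist bar [([0.5594, 0.1117, 0.1785], 0.74), ([0.5565, 0.1083, 0.102], 0.36)]
wrist tongue_end [([0.6269, 0.1182, 0.1468], 0.9)]
wrist slot []
wrist free_post []
```

View pics/c2.png

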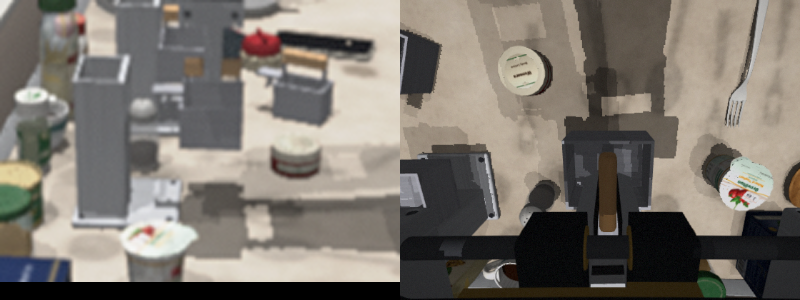

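Side view: the caddy hangs level in front of the post. All three cameras put the tongue at z ≈ 0.149 and y ≈ 0.113. The slot averages to about (0.656, 0.115, 0.121), so I'll shift 2 mm sideways and advance.

carry_out([
  [1, [-10, 2, 0], [0, 0, 0]],
  [1, [-15, 0, 0], [0, 0, 0]],
  [1, [-15, 0, 0], [0, 0, 0]],
  [1, [-8, 0, 0], [0, 0, 0]],
  [1, [-4, 0, 0], [0, 0, 0]],
  [1, [0, 0, 0], [0, 0, 0]],
])

```text
time_s: 7.7
ee_pos: [0.6119, 0.1141, 0.1603]
eef_rot: [-3.142, -0.0, -3.104]
force: [-0.6, -0.7, -1.6]
grip_width: 0.0133
grip_force: 55.0
```

carry_out([
  [1, [-2, 0, 0], [0, 0, 0]],
  [1, [0, 0, 0], [0, 0, 0]],
])

```text
time_s: 7.95
ee_pos: [0.6139, 0.1142, 0.1606]
eef_rot: [-3.142, 0.0, -3.104]
force: [-0.0, -0.4, -1.7]
grip_width: 0.0137
grip_force: 55.0
```

carry_out([
  [1, [-2, 0, 0], [0, 0, 0]],
  [1, [0, 0, 0], [0, 0, 0]],
])

```text
time_s: 8.2
ee_pos: [0.6159, 0.1142, 0.1605]
eef_rot: [-3.142, 0.0, -3.104]
force: [-1.3, 0.5, -0.7]
grip_width: 0.0135
grip_force: 55.0
```

carry_out([
  [1, [-1, 0, 0], [0, 0, 0]],
  [1, [0, 0, 0], [0, 0, 0]],
])

```text
time_s: 8.45
ee_pos: [0.6169, 0.1142, 0.1604]
eef_rot: [-3.142, 0.0, -3.104]
force: [0.2, -0.1, -1.3]
grip_width: 0.0135
grip_force: 55.0
```

carry_out([
  [1, [-1, 0, 0], [0, 0, 0]],
  [1, [0, 0, 0], [0, 0, 0]],
])

```text
time_s: 8.7
ee_pos: [0.6179, 0.1143, 0.1604]
eef_rot: [3.142, -0.0, -3.104]
force: [0.3, -0.5, -0.9]
grip_width: 0.0135
grip_force: 55.0
```

carry_out([
  [1, [-1, 0, 0], [0, 0, 0]],
  [1, [0, 0, 0], [0, 0, 0]],
])

```text
time_s: 8.95
ee_pos: [0.6189, 0.1143, 0.1604]
eef_rot: [3.142, 0.0, -3.104]
force: [-0.4, 0.2, -1.2]
grip_width: 0.0133
grip_force: 55.0
```

carry_out([
  [1, [-1, 0, 0], [0, 0, 0]],
  [1, [0, 0, 0], [0, 0, 0]],
])

```text
time_s: 9.2
ee_pos: [0.6199, 0.1144, 0.1604]
eef_rot: [-3.142, -0.0, -3.104]
force: [0.2, 0.5, -1.1]
grip_width: 0.0137
grip_force: 55.0
```

carry_out([
  [1, [-1, 0, 0], [0, 0, 0]],
  [1, [0, 0, 0], [0, 0, 0]],
])

```text
time_s: 9.45
ee_pos: [0.6204, 0.1143, 0.1604]
eef_rot: [-3.141, -0.001, -3.104]
force: [-3.8, -1.1, 0.9]
grip_width: 0.0137
grip_force: 55.0
```

carry_out([
  [1, [-1, 0, 0], [0, 0, 0]],
  [1, [0, 0, 0], [0, 0, 0]],
])

```text
time_s: 9.7
ee_pos: [0.6209, 0.1141, 0.1605]
eef_rot: [-3.141, -0.003, -3.104]
force: [-10.8, -2.9, 4.5]
grip_width: 0.0138
grip_force: 55.1
```

Contact came at TCP x ≈ 0.620, which puts the face at 0.655. That matches the slot estimate and means the hook is through. I'll back off to 2 mm short and start down.

carry_out([
  [1, [4, 0, 0], [0, 0, 0]],
  [1, [0, 0, 0], [0, 0, 0]],
  [1, [0, 0, 4], [0, 0, 0]],
  [1, [0, 0, 3], [0, 0, 0]],
  [1, [0, 0, 0], [0, 0, 0]],
])

```text
time_s: 10.32
ee_pos: [0.6178, 0.1143, 0.153]
eef_rot: [-3.142, -0.001, -3.104]
force: [0.2, -0.2, -1.8]
grip_width: 0.0137
grip_force: 55.0
```

carry_out([
  [1, [0, 0, 3], [0, 0, 0]],
  [1, [0, 0, 0], [0, 0, 0]],
])

```text
time_s: 10.58
ee_pos: [0.6178, 0.1143, 0.1502]
eef_rot: [-3.142, -0.0, -3.104]
force: [0.1, 1.0, -0.9]
grip_width: 0.0136
grip_force: 55.0
```

carry_out([
  [1, [0, 0, 3], [0, 0, 0]],
  [1, [0, 0, 0], [0, 0, 0]],
])

```text
time_s: 10.82
ee_pos: [0.6178, 0.1143, 0.1472]
eef_rot: [-3.142, -0.0, -3.104]
force: [-0.7, 0.5, -1.5]
grip_width: 0.0135
grip_force: 55.0
```

carry_out([
  [1, [0, 0, 3], [0, 0, 0]],
  [1, [0, 0, 0], [0, 0, 0]],
])

```text
time_s: 11.08
ee_pos: [0.6177, 0.1143, 0.1444]
eef_rot: [-3.142, -0.0, -3.104]
force: [-2.2, 0.1, 0.8]
grip_width: 0.0134
grip_force: 55.0
```

carry_out([
  [1, [0, 0, 3], [0, 0, 0]],
  [1, [0, 0, 0], [0, 0, 0]],
])

```text
time_s: 11.32
ee_pos: [0.6178, 0.1143, 0.1414]
eef_rot: [3.142, -0.0, -3.104]
force: [-3.2, -0.9, 1.6]
grip_width: 0.0134
grip_force: 55.0
```

carry_out([
  [1, [0, 0, 3], [0, 0, 0]],
  [1, [0, 0, 0], [0, 0, 0]],
])

```text
time_s: 11.58
ee_pos: [0.6172, 0.1142, 0.1373]
eef_rot: [-3.141, -0.003, -3.104]
force: [-3.8, 0.6, -4.5]
grip_width: 0.0133
grip_force: 55.0
```

The tool was drawn down past its command (z 0.1373, -4.5 N), so the catch seems to have passed over the tongue. I'll press on to the stop.

carry_out([
  [1, [0, 0, 2], [0, 0, 0]],
  [1, [0, 0, 0], [0, 0, 0]],
])

```text
time_s: 11.82
ee_pos: [0.6176, 0.1142, 0.1359]
eef_rot: [-3.141, -0.001, -3.104]
force: [-2.9, -0.4, -4.1]
grip_width: 0.0132
grip_force: 55.0
```

carry_out([
  [1, [0, 0, 2], [0, 0, 0]],
  [1, [0, 0, 0], [0, 0, 0]],
])

```text
time_s: 12.08
ee_pos: [0.6182, 0.1143, 0.1345]
eef_rot: [3.142, 0.001, -3.104]
force: [0.2, 0.4, -3.5]
grip_width: 0.0137
grip_force: 55.0
```

carry_out([
  [1, [0, 0, 2], [0, 0, 0]],
  [1, [0, 0, 0], [0, 0, 0]],
])

```text
time_s: 12.32
ee_pos: [0.6182, 0.1143, 0.1328]
eef_rot: [3.142, 0.001, -3.104]
force: [1.2, 0.2, -0.3]
grip_width: 0.0136
grip_force: 55.0
```

carry_out([
  [1, [0, 0, 1], [0, 0, 0]],
  [1, [0, 0, 0], [0, 0, 0]],
])

```text
time_s: 12.58
ee_pos: [0.6181, 0.1143, 0.1325]
eef_rot: [3.142, 0.001, -3.104]
force: [-4.7, -0.2, 7.1]
grip_width: 0.0132
grip_force: 55.0
```

carry_out([
  [1, [0, 0, 1], [0, 0, 0]],
  [1, [0, 0, 0], [0, 0, 0]],
])

```text
time_s: 12.82
ee_pos: [0.6181, 0.1144, 0.1323]
eef_rot: [3.141, 0.002, -3.104]
force: [-8.2, -1.2, 13.2]
grip_width: 0.0136
grip_force: 55.0
```

```bash
python3 - <<'E'
from look import *
o=ctrl.get_obs(); print(o['ee_pos'],o['eef_rot'],o['force'],o['moment'])
for c in ['scene','side']:
    d=snap(c,c+'3')
    for t in ['wide_caddy','bar','tongue_end','slot']:
        r=ctrl.place_of(t,c); print(c,t,[(np.round(q['at'],4).tolist(),round(q['score'],2)) for q in r[:2]])
    a=d['img'][170:290,180:350] if c=='side' else d['img'][150:270,190:360]
    cv2.imwrite(f'pics/{c}3c.png',cv2.resize(a,None,fx=4,fy=4,interpolation=cv2.INTER_CUBIC))
E
```

```text
[0.61808174 0.11439652 0.1323093 ] [ 3.14147285e+00  1.61221063e-03 -3.10427272e+00] [-8.23424841 -1.15393689 13.16197971] [-0.19155778  1.17069478 -0.09596823]
scene wide_caddy [([0.6209, 0.1149, 0.0687], 0.57)]
scene bar [([0.6201, 0.1179, 0.1547], 0.75), ([0.6496, 0.0057, 0.0005], 0.19)]
scene tongue_end [([0.6853, 0.1194, 0.1204], 0.63)]
scene slot []
side wide_caddy [([0.6206, 0.1136, 0.0688], 0.7), ([0.6836, 0.1155, 0.1213], 0.69)]
side bar [([0.6165, 0.1128, 0.1491], 0.73)]
side tongue_end [([0.6855, 0.114, 0.1182], 0.87)]
side slot [([0.6529, 0.1147, 0.1181], 0.96), ([0.4359, 0.3066, -0.0032], 0.52)]
```

View pics/side3c.png

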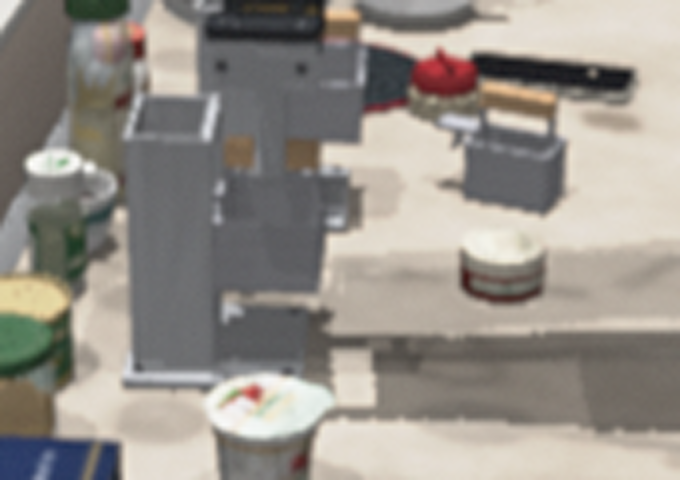

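Side view: the caddy hangs against the post at about (270,240) in the crop. It bottoms firmly with 13 N at z 0.132, and the tongue is at slot-edge height (0.119). I'll make a gentle pull-up test of the catch.

carry_out([
  [1, [0, 0, -2], [0, 0, 0]],
  [1, [0, 0, 0], [0, 0, 0]],
])

```text
time_s: 13.58
ee_pos: [0.6179, 0.1143, 0.1326]
eef_rot: [3.142, 0.0, -3.104]
force: [-2.2, 0.3, 4.1]
grip_width: 0.0133
grip_force: 55.0
```

carry_out([
  [1, [0, 0, -1], [0, 0, 0]],
  [1, [0, 0, 0], [0, 0, 0]],
])

```text
time_s: 13.82
ee_pos: [0.6178, 0.1143, 0.1332]
eef_rot: [-3.142, -0.0, -3.104]
force: [-0.5, 0.5, -0.9]
grip_width: 0.0134
grip_force: 55.0
```

carry_out([
  [1, [0, 0, -1], [0, 0, 0]],
  [1, [0, 0, 0], [0, 0, 0]],
])

```text
time_s: 14.08
ee_pos: [0.6178, 0.1143, 0.1343]
eef_rot: [-3.142, -0.0, -3.104]
force: [-1.3, -0.2, -1.1]
grip_width: 0.0135
grip_force: 55.0
```

carry_out([
  [1, [0, 0, -1], [0, 0, 0]],
  [1, [0, 0, 0], [0, 0, 0]],
])

```text
time_s: 14.32
ee_pos: [0.6177, 0.1143, 0.1349]
eef_rot: [-3.141, -0.001, -3.104]
force: [1.1, 0.9, -5.6]
grip_width: 0.0135
grip_force: 55.0
```

The catch holds: it pulls back with -5.6 N after about 2 mm of play. I'll press back down, relieve the load, and release.

carry_out([
  [1, [0, 0, 2], [0, 0, 0]],
  [1, [0, 0, 2], [0, 0, 0]],
  [1, [0, 0, 0], [0, 0, 0]],
  [1, [0, 0, -1.5], [0, 0, 0]],
  [1, [0, 0, 0], [0, 0, 0]],
])

```text
time_s: 14.95
ee_pos: [0.6179, 0.1143, 0.1331]
eef_rot: [3.142, 0.0, -3.104]
force: [0.4, 0.4, -0.6]
grip_width: 0.0132
grip_force: 55.0
```

carry_out([
  [0.7, [0, 0, 0], [0, 0, 0]],
  [0.7, [0, 0, 0], [0, 0, 0]],
  [0.7, [0, 0, 0], [0, 0, 0]],
  [0.7, [0, 0, 0], [0, 0, 0]],
])

```text
time_s: 15.45
ee_pos: [0.6179, 0.1143, 0.1329]
eef_rot: [3.142, -0.0, -3.104]
force: [-0.2, -0.6, -0.1]
grip_width: 0.0283
grip_force: 0.0
```

```bash
python3 - <<'E'
from look import *
o=ctrl.get_obs(); print(o['ee_pos'],o['force'],o['grip_width'],o['time_s'])
A=[]
for c in ['side','scene']:
    d=snap(c,c+'4')
    for t in ['wide_caddy','bar','tongue_end']:
        r=ctrl.place_of(t,c); print(c,t,[(np.round(q['at'],4).tolist(),round(q['score'],2)) for q in r[:2]])
    a=d['img'][170:290,190:310] if c=='side' else d['img'][150:270,230:350]
    A.append(cv2.resize(a,(400,400),interpolation=cv2.INTER_CUBIC))
cv2.imwrite('pics/c4.png',np.hstack(A))
E
```

```text
[0.61787252 0.1142903  0.13294223] [-0.17447009 -0.63905542 -0.06156617] 0.02831747970131212 15.45
side wide_caddy [([0.6239, 0.1117, 0.0668], 0.97)]
side bar [([0.6192, 0.1132, 0.1476], 0.98), ([0.6243, 0.1102, 0.0684], 0.5)]
side tongue_end [([0.6803, 0.1181, 0.1233], 0.84)]
scene wide_caddy [([0.6215, 0.1124, 0.065], 0.75)]
scene bar [([0.6139, 0.115, 0.1525], 0.96), ([0.6835, 0.12, 0.1208], 0.17)]
scene tongue_end [([0.6825, 0.1223, 0.1207], 0.7)]
```

View pics/c4.png

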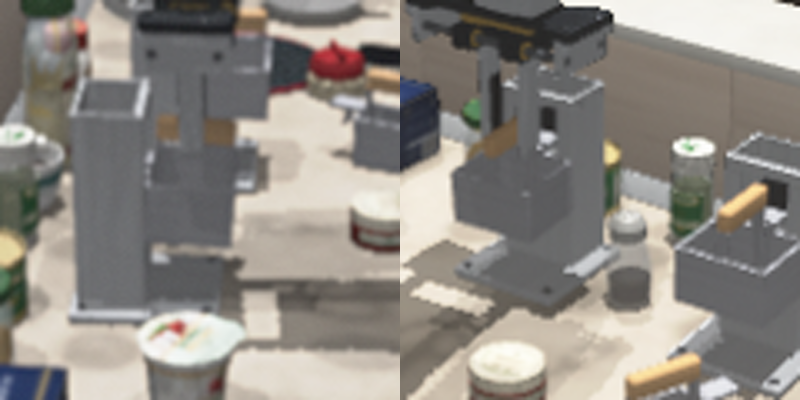

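Left panel: the caddy hangs on the post, with the bar at (195,128) and rim at (200,165), but it may be nose-down since release. I'll measure its tilt change against the gripped, level picture.

```bash
python3 - <<'E'
from look import *
for c,(x0,x1,y0,y1) in {'side':(232,264,214,246),'scene':(244,288,192,226)}.items():
    a=cv2.imread(f'pics/{c}3.png',0);b=cv2.imread(f'pics/{c}4.png',0)
    m=np.zeros_like(a);m[y0:y1,x0:x1]=255
    for mode in (cv2.MOTION_EUCLIDEAN,):
        s,W=cv2.findTransformECC(a,b,np.eye(2,3,dtype=np.float32),mode,(3,200,1e-7),m,3)
        cx,cy=(x0+x1)/2,(y0+y1)/2
        print(c,s,'rot',np.arctan2(W[1,0],W[0,0]),'shift',W@[cx,cy,1]-[cx,cy])
d=ctrl.camera('side')
# predicted rotation/shift for pitch about the tongue (nose down th)
f=np.array([np.cos(.037),np.sin(.037),0]);l=np.array([-f[1],f[0],0])
o=np.array([.6185,.1144,.07])
def pts(th):
    P=[(-.035,.042,.05),(.035,.042,.05),(-.035,.042,0),(.035,.042,0)]
    out=[]
    for x,y,z in P:
        dx,dz=x-.038,z-0; # pivot: lower back edge near face
        X=.035+ (x-.035)*np.cos(th)-z*np.sin(th); Z=(x-.035)*np.sin(th)+z*np.cos(th)
        out.append(o+f*X+l*y+[0,0,Z])
    return proj(d,out)
print(pts(0).round(1).tolist()); print(pts(.05).round(1).tolist())
E
```

```text
side 0.9749724457189601 rot 0.00688496 shift [-0.75142454 -0.54432895]
scene 0.9741006709410299 rot -0.019429604 shift [0.60086898 0.59808942]
[[259.7, 226.1], [232.8, 225.2], [259.6, 243.2], [233.0, 242.3]]
[[260.7, 227.4], [233.7, 225.2], [259.5, 244.4], [233.0, 242.3]]
```

The shift is small (about 2 mm toward the post) and the rotation at most about 0.02. I'll retreat straight up for a clear view.

carry_out([
  [0.7, [0, 0, -20], [0, 0, 0]],
  [0.7, [0, 0, -40], [0, 0, 0]],
  [0.7, [0, 0, -50], [0, 0, 0]],
  [1, [40, 0, -20], [0, 0, 0]],
  [1, [50, 0, 0], [0, 0, 0]],
  [1, [50, 0, 0], [0, 0, 0]],
])

```text
time_s: 16.65
ee_pos: [0.4764, 0.109, 0.263]
eef_rot: [3.142, 0.0, -3.104]
force: [0.7, 0.3, 1.4]
grip_width: 0.0023
grip_force: 0.0
```

```bash
python3 - <<'E'
from look import *
import pickle
D={}
for c in ['side','scene','wrist']:
    d=D[c]=snap(c,c+'5')
    for t in ['wide_caddy','bar','tongue_end','slot']:
        r=ctrl.place_of(t,c); print(c,t,[(np.round(q['at'],4).tolist(),round(q['score'],2)) for q in r[:2]])
pickle.dump(D,open('d5.pkl','wb'))
f=np.array([np.cos(.037),np.sin(.037),0]);l=np.array([-f[1],f[0],0]);o=np.array([.6185,.1144,.07])
def cad(th,P):
    return np.array([o+f*(.035+(x-.035)*np.cos(th)-z*np.sin(th))+l*y+[0,0,(x-.035)*np.sin(th)+z*np.cos(th)] for x,y,z in P])
E3=[(-.035,.042,.05),(.035,.042,.05),(.035,-.042,.05),(-.035,-.042,.05),(-.035,.042,.05),(-.035,.042,0),(-.035,-.042,0)]
B=[(-.032,.007,.092),(.032,.007,.092),(.032,-.007,.092),(-.032,-.007,.092),(-.032,.007,.092)]
out=[]
for c,(x0,y0,n) in {'side':(215,185,66),'scene':(240,185,66)}.items():
    d=D[c]; k=6; a=cv2.resize(d['img'][y0:y0+n,x0:x0+n],None,fx=k,fy=k,interpolation=cv2.INTER_CUBIC)
    for th,col in ((0,(0,255,0)),(.07,(0,0,255))):
        for P in (E3,B):
            p=(proj(d,cad(th,P))-[x0,y0]+.5)*k
            cv2.polylines(a,[np.int32(p.round())],False,col,1)
    out.append(a)
cv2.imwrite('pics/c5.png',np.hstack(out))
E
```

```text
side wide_caddy [([0.6201, 0.1148, 0.0678], 0.96)]
side bar [([0.6145, 0.1123, 0.1475], 0.57)]
side tongue_end [([0.6837, 0.1156, 0.1209], 0.62)]
side slot [([0.654, 0.1168, 0.1195], 0.96), ([0.6138, 0.1155, 0.1488], 0.7)]
scene wide_caddy [([0.6212, 0.1164, 0.066], 0.85), ([0.514, -0.338, -0.0017], 0.68)]
scene bar [([0.6138, 0.1179, 0.1534], 0.8), ([0.454, -0.1608, -0.0028], 0.5)]
scene tongue_end [([0.6841, 0.1198, 0.1184], 0.89)]
scene slot [([0.6602, 0.1175, 0.1224], 0.57), ([0.4554, -0.1649, 0.0021], 0.47)]
wrist wide_caddy []
wrist bar []
wrist tongue_end []
wrist slot []
```

View pics/c5.png

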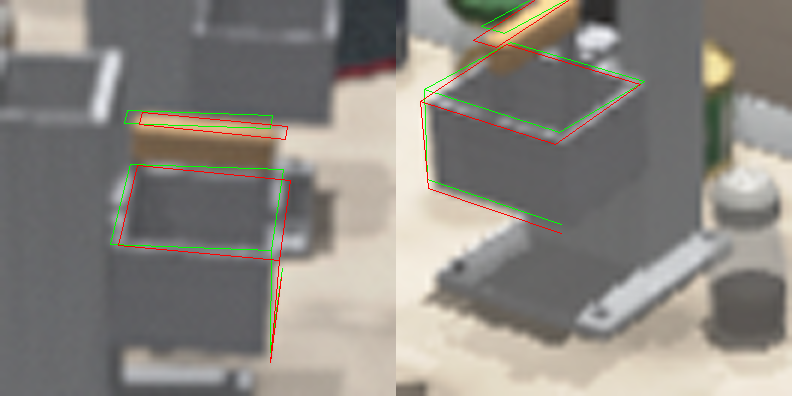

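Overlay: the actual bar and rim edges in the side crop (bar (132,122)–(278,135), rim (115,238)–(272,250)) lie between the level (green) and 0.07 rad nose-down (red) outlines. So it is about 0.045 rad nose-down. That fits the 2 mm gap I left: the lower wall swung in to the face. I'll push the front gently toward the post with the shut fingers to square it up.

carry_out([
  [1, [-10, 0, 45], [0, 0, 0]],
  [1, [-10, 0, 50], [0, 0, 0]],
  [1, [-20, 0, 50], [0, 0, 0]],
  [1, [-30, 0, 10], [0, 0, 0]],
  [1, [-10, 0, 0], [0, 0, 0]],
  [1, [-10, 0, 0], [0, 0, 0]],
  [1, [0, 0, 0], [0, 0, 0]],
])

```text
time_s: 18.27
ee_pos: [0.5682, 0.1125, 0.1088]
eef_rot: [3.141, 0.001, -3.104]
force: [-0.3, 0.4, 0.5]
grip_width: 0.0006
grip_force: 0.0
```

carry_out([
  [1, [-4, 0, 0], [0, 0, 0]],
  [1, [-2, 0, 0], [0, 0, 0]],
  [1, [0, 0, 0], [0, 0, 0]],
])

```text
time_s: 18.65
ee_pos: [0.5732, 0.1128, 0.1082]
eef_rot: [3.141, -0.002, -3.104]
force: [-5.9, 0.4, 3.4]
grip_width: 0.0006
grip_force: 3.1
```

carry_out([
  [1, [-2, 0, 0], [0, 0, 0]],
  [1, [0, 0, 0], [0, 0, 0]],
])

```text
time_s: 18.9
ee_pos: [0.5736, 0.1129, 0.1083]
eef_rot: [-3.142, -0.006, -3.104]
force: [-22.6, -1.5, 13.5]
grip_width: 0.0009
grip_force: 11.0
```

It's stiff now, flush against the face. I'll back off and look.

carry_out([
  [1, [3, 0, 0], [0, 0, 0]],
  [1, [5, 0, 0], [0, 0, 0]],
  [1, [30, 0, 0], [0, 0, 0]],
  [1, [40, 0, -20], [0, 0, 0]],
  [1, [40, 0, -40], [0, 0, 0]],
  [1, [0, 0, 0], [0, 0, 0]],
])

```text
time_s: 19.65
ee_pos: [0.4576, 0.1086, 0.1709]
eef_rot: [3.141, 0.006, -3.104]
force: [0.3, -0.3, -0.1]
grip_width: 0.0
grip_force: 0.0
```

```bash
python3 - <<'E'
from look import *
import pickle
f=np.array([np.cos(.037),np.sin(.037),0]);l=np.array([-f[1],f[0],0]);o=np.array([.6185,.1144,.07])
d=snap('side','side6'); d2=snap('scene','scene6')
for c in ['side','scene']:
    for t in ['wide_caddy','bar','tongue_end']:
        r=ctrl.place_of(t,c); print(c,t,[(np.round(q['at'],4).tolist(),round(q['score'],2)) for q in r[:1]])
# tilt change 5->6 and rotations vs 5
for c,(x0,x1,y0,y1) in {'side':(232,264,202,246),'scene':(242,288,188,226)}.items():
    a=cv2.imread(f'pics/{c}5.png',0);b=cv2.imread(f'pics/{c}6.png',0)
    m=np.zeros_like(a);m[y0:y1,x0:x1]=255
    s,W=cv2.findTransformECC(a,b,np.eye(2,3,dtype=np.float32),cv2.MOTION_EUCLIDEAN,(3,200,1e-7),m,3)
    q=[(x0+x1)/2,(y0+y1)/2]; print(c,s,'rot',np.arctan2(W[1,0],W[0,0]),'shift',W@[*q,1]-q)
x0,y0,k=205,160,6
out=[cv2.resize(cv2.imread(f'pics/side{i}.png')[y0:y0+95,x0:x0+66],None,fx=k,fy=k,interpolation=cv2.INTER_CUBIC) for i in (5,6)]
cv2.imwrite('pics/c6.png',np.hstack(out))
E
```

```text
side wide_caddy [([0.623, 0.11, 0.0652], 0.88)]
side bar [([0.6167, 0.115, 0.1495], 0.87)]
side tongue_end [([0.6819, 0.116, 0.1212], 0.65)]
scene wide_caddy [([0.6215, 0.1143, 0.0639], 0.64)]
scene bar [([0.615, 0.1153, 0.1518], 0.82)]
scene tongue_end [([0.686, 0.1206, 0.1247], 0.78)]
side 0.9956491232907089 rot 0.003623842 shift [-0.04431879 -0.06091462]
scene 0.9988311880194873 rot -0.00016264616 shift [ 0.01958747 -0.01703064]
```

View pics/c6.png

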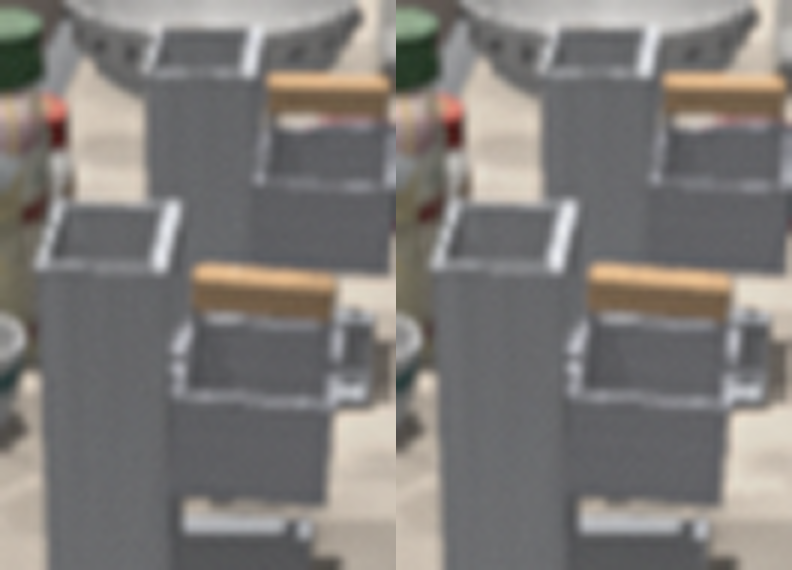

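No change, and the comparison is telling: the neighbour's bar is level, (268,80)–(388,82), while ours slopes (195,270)–(335,280), about 0.05 rad nose-down. The caddy must have slipped a little in the grip under the catch's resistance. I'll regrip nearer the hook, rotate the tongue down and press.

carry_out([
  [0.6, [0, 0, -40], [0, 0, 0]],
  [0.6, [-40, 0, 0], [0, 0, 0]],
  [0.6, [-45, 0, 0], [0, 0, 0]],
  [0.6, [-45, 0, 0], [0, 0, 0]],
  [0.6, [-45, 0, 0], [0, 0, 0]],
  [0.6, [0, 0, 0], [0, 0, 0]],
  [0.6, [0, 0, 0], [0, 0, 0]],
])

```text
time_s: 20.92
ee_pos: [0.6323, 0.1148, 0.2072]
eef_rot: [-3.142, -0.001, -3.104]
force: [0.4, 0.7, 0.1]
grip_width: 0.0376
grip_force: 0.0
```

carry_out([
  [0.6, [0, 0, 40], [0, 0, 0]],
  [0.6, [0, 0, 25], [0, 0, 0]],
  [0.6, [0, 0, 9], [0, 0, 0]],
  [1, [0, 0, 0], [0, 0, 0]],
  [1, [0, 0, 0], [0, 0, 0]],
  [1, [0, 0, 0], [0, 0, 0]],
  [1, [0, 0, 0], [0, 0, 0]],
  [1, [0, 0, 0], [0, 0, 0]],
  [1, [0, 0, 0], [0, 0, 0]],
], squeeze=60)

```text
time_s: 22.05
ee_pos: [0.6331, 0.115, 0.1351]
eef_rot: [3.141, 0.001, -3.104]
force: [-2.0, 0.6, 6.7]
grip_width: 0.0134
grip_force: 59.9
```

carry_out([
  [1, [0, 0, 0], [0, 0, 0]],
  [1, [0, 0, -0.5], [0, 0.02, 0]],
  [1, [0, 0, 0], [0, 0, 0]],
])

```text
time_s: 22.42
ee_pos: [0.6333, 0.1151, 0.1354]
eef_rot: [3.141, -0.019, -3.104]
force: [-2.4, 0.6, 8.3]
grip_width: 0.0139
grip_force: 60.0
```

carry_out([
  [1, [0, 0, -0.5], [0, 0.02, 0]],
  [1, [0, 0, 0], [0, 0, 0]],
])

```text
time_s: 22.68
ee_pos: [0.6335, 0.1151, 0.1359]
eef_rot: [3.141, -0.039, -3.104]
force: [-0.2, 0.9, 7.3]
grip_width: 0.0136
grip_force: 59.9
```

```bash
cat > ecc.py <<'E'
from look import *
import sys
n=sys.argv[1]
o=ctrl.get_obs(); print(o['moment'],o['time_s'])
for c,(x0,x1,y0,y1) in {'side':(233,262,222,248),'scene':(243,280,198,226)}.items():
    snap(c,c+n)
    a=cv2.imread(f'pics/{c}6.png',0);b=cv2.imread(f'pics/{c}{n}.png',0)
    m=np.zeros_like(a);m[y0:y1,x0:x1]=255
    s,W=cv2.findTransformECC(a,b,np.eye(2,3,dtype=np.float32),cv2.MOTION_EUCLIDEAN,(3,200,1e-7),m,3)
    P=lambda q:(W@[*q,1]-q).round(2)
    print(c,round(s,3),'rot',np.arctan2(W[1,0],W[0,0]).round(4),'front',P([260,235]) if c=='side' else P([246,210]),'back',P([235,234]) if c=='side' else P([278,215]))
E
python3 ecc.py 7
```

```text
[ 0.27889338 -0.27636511  0.05315921] 22.675
side 0.869 rot 0.0045 front [ 0.3  -1.61] back [ 0.31 -1.73]
scene 0.893 rot -0.0103 front [ 0.77 -0.51] back [ 0.82 -0.84]
```

carry_out([
  [1, [0, 0, 0], [0, 0.02, 0]],
  [1, [0, 0, 0], [0, 0, 0]],
])

```text
time_s: 23.02
ee_pos: [0.6338, 0.1151, 0.1363]
eef_rot: [3.141, -0.058, -3.104]
force: [0.1, 1.6, 9.4]
grip_width: 0.0131
grip_force: 60.0
```

carry_out([
  [1, [0, 0, 1], [0, 0, 0]],
  [1, [0, 0, 0], [0, 0, 0]],
])

```text
time_s: 23.28
ee_pos: [0.6338, 0.1151, 0.1362]
eef_rot: [3.141, -0.057, -3.104]
force: [-2.1, 0.2, 16.4]
grip_width: 0.0135
grip_force: 60.0
```

carry_out([
  [1, [0, 0, 1], [0, 0, 0]],
  [1, [0, 0, 0], [0, 0, 0]],
])

```text
time_s: 23.52
ee_pos: [0.6338, 0.1151, 0.1361]
eef_rot: [3.141, -0.056, -3.104]
force: [-5.6, -0.2, 22.4]
grip_width: 0.0135
grip_force: 60.0
```

carry_out([
  [1, [0, 0, -3], [0, 0, 0]],
  [0.6, [0, 0, 0], [0, 0, 0]],
  [0.6, [0, 0, 0], [0, 0, 0]],
  [0.6, [0, 0, 0], [0, 0, 0]],
  [0.6, [0, 0, 0], [0, 0, 0]],
  [0.6, [0, 0, 0], [0, 0, 0]],
  [0.6, [0, 0, -30], [0, 0, 0]],
  [0.6, [0, 0, -50], [0, -0.057, 0]],
  [0.6, [50, 0, 0], [0, 0, 0]],
  [0.6, [50, 0, 0], [0, 0, 0]],
])

```text
time_s: 24.78
ee_pos: [0.5365, 0.1112, 0.2163]
eef_rot: [3.142, -0.002, -3.104]
force: [0.2, 0.5, -0.1]
grip_width: 0.0379
grip_force: 0.0
```

```bash
cat > bar.py <<'E'
from look import *
import sys
def slope(img,x0,x1,y0,y1):
    h=cv2.cvtColor(img[y0:y1,x0:x1],cv2.COLOR_BGR2HSV).astype(int)
    m=(h[...,0]>8)&(h[...,0]<28)&(h[...,1]>90)
    cx=[x for x in range(m.shape[1]) if m[:,x].sum()>=4][2:-2]
    w=h[...,1]*m
    cy=[(w[:,x]*np.arange(m.shape[0])).sum()/w[:,x].sum() for x in cx]
    p=np.polyfit(cx,cy,1); return round(p[0],4),len(cx),round(np.polyval(p,np.mean(cx))+y0,2),round(np.mean(cx)+x0,1)
for n in sys.argv[1:]:
    i=cv2.imread(f'pics/side{n}.png'); print(n,'ours',slope(i,234,266,200,215),'neighbour',slope(i,247,272,170,182))
E
python3 ecc.py 8; python3 bar.py 5 6 8
python3 - <<'E'
from look import *
o=ctrl.get_obs(); print(o['ee_pos'],o['eef_rot'])
for c in ['side','scene']:
    for t in ['wide_caddy','bar','tongue_end']:
        r=ctrl.place_of(t,c); print(c,t,[(np.round(q['at'],4).tolist(),round(q['score'],2)) for q in r[:1]])
d=ctrl.camera('side'); f=np.array([np.cos(.037),np.sin(.037),0])
for th in (0,.03,.06):
    P=np.array([[.6185,.1144,.152]+f*s+[0,0,s*np.sin(th)] for s in (-.032,.032)]); q=proj(d,P); v=q[1]-q[0]; print(th,v[1]/v[0],q.mean(0))
E
```

```text
[0.09402851 0.02970489 0.04010403] 24.775
side 0.996 rot 0.0012 front [0.02 0.13] back [0.02 0.1 ]
scene 0.998 rot 0.0024 front [-0.07  0.06] back [-0.09  0.14]
5 ours (np.float64(0.0631), 17, np.float64(208.03), np.float64(248.0)) neighbour (np.float64(0.0625), 13, np.float64(175.26), np.float64(259.0))
6 ours (np.float64(0.0767), 17, np.float64(207.97), np.float64(248.0)) neighbour (np.float64(0.0595), 10, np.float64(175.17), np.float64(258.2))
8 ours (np.float64(0.0812), 18, np.float64(208.06), np.float64(248.5)) neighbour (np.float64(0.0413), 8, np.float64(175.02), np.float64(256.5))
[0.53418927 0.11129685 0.21619297] [-3.14151851 -0.0044884  -3.10378238]
side wide_caddy [([0.6248, 0.1106, 0.0669], 0.59)]
side bar [([0.6131, 0.1163, 0.1451], 0.56)]
side tongue_end [([0.685, 0.1154, 0.1239], 0.91)]
scene wide_caddy [([0.621, 0.1129, 0.0669], 0.55)]
scene bar [([0.6185, 0.1148, 0.153], 0.57)]
scene tongue_end [([0.6485, 0.0053, -0.0008], 0.16)]
0 0.03378056412655393 [247.59934692 207.79310422]
0.03 0.0612703095205458 [247.59583835 207.79302604]
0.06 0.0887342123461311 [247.59233447 207.79275533]
```

The released pose is again about 0.04 rad nose-down. To see whether the catch is really over the tongue, I'll look down the open-topped post with the wrist camera. First I need the camera's offset from the TCP.

```bash
python3 - <<'E'
from look import *
d=ctrl.camera('wrist'); o=ctrl.get_obs()
R=cv2.Rodrigues(np.array(d['rvec'],float))[0]; c=-R.T@np.ravel(d['tvec'])
print('cam',c,'minus tcp',c-o['ee_pos'],'axes(rows x,y,z)',R.round(3).tolist(), o['ee_pos'],o['eef_rot'])
# cam rel tcp
rel=c-o['ee_pos']
for tx,tz in [(.66,.24),(.70,.24),(.74,.24),(.68,.26),(.72,.26)]:
    dd=dict(d); cc=np.array([tx,.115,tz])+rel; dd['tvec']=-R@cc
    print(tx,tz,proj(dd,[[.685,.117,.125],[.66,.116,.176],[.70,.117,.176]]).round(0).tolist())
E
```

```text
cam [0.45966907 0.10712012 0.39670749] minus tcp [-0.07869812 -0.0041528   0.18094529] axes(rows x,y,z) [[-0.037, 0.999, -0.0], [0.961, 0.035, 0.273], [0.273, 0.01, -0.962]] [0.53836719 0.11127291 0.2157622 ] [-3.14151998 -0.00338604 -3.10451722]
0.66 0.24 [[293.0, 230.0], [293.0, 222.0], [293.0, 265.0]]
0.7 0.24 [[295.0, 192.0], [295.0, 175.0], [295.0, 222.0]]
0.74 0.24 [[296.0, 150.0], [297.0, 123.0], [297.0, 175.0]]
0.68 0.26 [[294.0, 206.0], [294.0, 193.0], [293.0, 236.0]]
0.72 0.26 [[295.0, 169.0], [296.0, 147.0], [295.0, 193.0]]
```

carry_out([
  [0, [0, 0, -20], [0, 0, 0]],
  [0, [-40, 0, 0], [0, 0, 0]],
  [0, [-45, 0, 0], [0, 0, 0]],
  [0, [-45, 0, 0], [0, 0, 0]],
  [0, [-40, 0, 0], [0, 0, 0]],
  [0, [0, 0, 0], [0, 0, 0]],
])

```text
time_s: 26.02
ee_pos: [0.7092, 0.1173, 0.2325]
eef_rot: [-3.141, -0.006, -3.105]
force: [-0.8, 0.3, 0.1]
grip_width: 0.0926
grip_force: 0.0
```

```bash
python3 - <<'E'
from look import *
import pickle
d=snap('wrist','w9'); pickle.dump(d,open('w9.pkl','wb')); o=ctrl.get_obs(); print(o['ee_pos'],o['grip_width'],o['time_s'])
p=proj(d,[[.687,.117,.125],[.655,.116,.125],[.661,.116,.176],[.72,.118,.176],[.62,.1144,.162]]); print(p.round(1).tolist())
x,y=p[0].round().astype(int); x0=max(x-60,0);y0=max(y-50,0)
im=d['img'][y0:y0+100,x0:x0+130]; im=np.clip(255*(im/255.)**.6,0,255).astype(np.uint8)
cv2.imwrite('pics/w9c.png',cv2.resize(im,None,fx=5.9,fy=5.9,interpolation=cv2.INTER_CUBIC)); print(x0,y0)
E
```

```text
[0.70818432 0.11749132 0.23351246] 0.09338458919865178 26.075
[[292.5, 186.2], [292.7, 152.3], [292.8, 165.8], [292.5, 237.4], [292.7, 110.8]]
232 136
```

View pics/w9c.png

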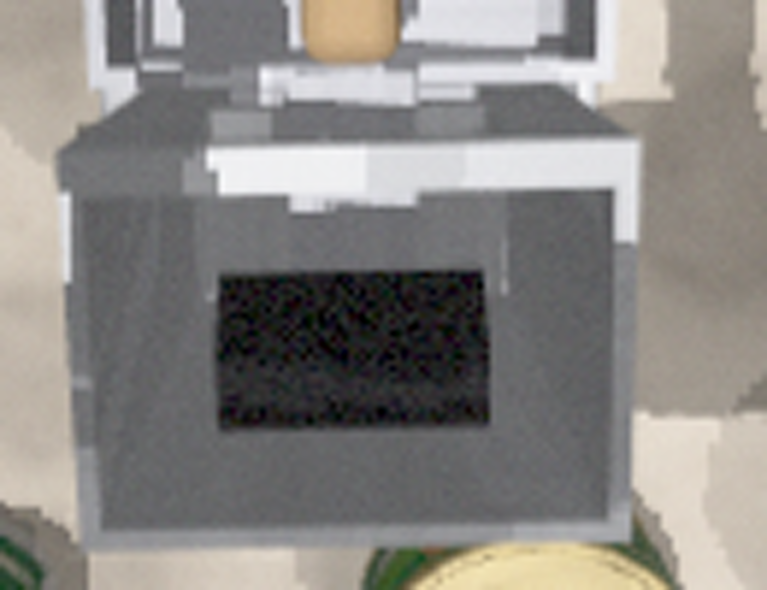

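Looking down the post: the black catch spans (218–490, 270–430) in the crop. The tongue (290–418, 195–270) runs in under its front edge, which is near x ≈ 0.682, about 3–4 mm ahead of where the tongue's end should be. So the catch appears to be over the tongue. I'll regrip for one firm pull test, then square the caddy flush against the face.

carry_out([
  [0.65, [40, 0, 0], [0, 0, 0]],
  [0.65, [41, 0, 0], [0, 0, 0]],
  [0.65, [0, 0, 0], [0, 0, 0]],
  [0.65, [0, 0, 40], [0, 0, 0]],
  [0.65, [0, 0, 45], [0, 0, 0]],
  [0.65, [0, 0, 10], [0, 0, 0]],
  [1, [0, 0, 0], [0, 0, 0]],
  [1, [0, 0, 0], [0, 0, 0]],
  [1, [0, 0, 0], [0, 0, 0]],
  [1, [0, 0, 0], [0, 0, 0]],
])

```text
time_s: 27.32
ee_pos: [0.6273, 0.1147, 0.1427]
eef_rot: [3.141, -0.0, -3.104]
force: [-0.3, -0.2, 7.3]
grip_width: 0.0134
grip_force: 60.0
```

carry_out([
  [1, [0, 0, 0], [0, 0, 0]],
  [1, [0, 0, -1], [0, 0.045, 0]],
  [1, [0, 0, 0], [0, 0, 0]],
])

```text
time_s: 27.7
ee_pos: [0.6278, 0.1148, 0.1438]
eef_rot: [3.141, -0.044, -3.104]
force: [2.4, 0.8, 6.6]
grip_width: 0.0133
grip_force: 60.0
```

carry_out([
  [1, [0, 0, -2], [0, 0, 0]],
  [1, [0, 0, 0], [0, 0, 0]],
])

```text
time_s: 27.95
ee_pos: [0.6277, 0.1147, 0.1448]
eef_rot: [3.141, -0.044, -3.104]
force: [6.7, 0.8, -0.9]
grip_width: 0.0135
grip_force: 60.0
```

carry_out([
  [1, [0, 0, -1], [0, 0, 0]],
  [1, [0, 0, 0], [0, 0, 0]],
])

```text
time_s: 28.2
ee_pos: [0.6277, 0.1147, 0.1452]
eef_rot: [3.141, -0.045, -3.104]
force: [8.8, 0.9, -4.6]
grip_width: 0.0133
grip_force: 60.0
```

The pull is held stiffly (1 mm of command gives 0.4 mm of motion and rising force), so it's latched. Now I'll push in and down while held level, then release.

carry_out([
  [1, [-2, 0, 3], [0, 0, 0]],
  [1, [-2, 0, 2], [0, 0, 0]],
  [1, [0, 0, 1], [0, 0, 0]],
  [1, [0, 0, 0], [0, 0, 0]],
])

```text
time_s: 28.7
ee_pos: [0.6298, 0.115, 0.1437]
eef_rot: [3.141, -0.047, -3.104]
force: [-25.0, -2.7, 37.8]
grip_width: 0.0131
grip_force: 60.0
```

carry_out([
  [0.65, [0, 0, -1], [0, 0, 0]],
  [0.65, [0, 0, 0], [0, 0, 0]],
  [0.65, [0, 0, 0], [0, 0, 0]],
  [0.65, [0, 0, 0], [0, 0, 0]],
  [0.65, [0, 0, -30], [0, 0, 0]],
  [0.65, [0, 0, -50], [0, -0.045, 0]],
  [0.65, [50, 0, 0], [0, 0, 0]],
  [0.65, [50, 0, 0], [0, 0, 0]],
  [0.65, [50, 0, 0], [0, 0, 0]],
])

```text
time_s: 29.82
ee_pos: [0.4827, 0.1092, 0.2198]
eef_rot: [-3.142, -0.003, -3.104]
force: [-0.0, 1.3, 0.7]
grip_width: 0.0326
grip_force: 0.0
```

```bash
python3 ecc.py 10; python3 bar.py 8 10
python3 - <<'E'
from look import *
# subpixel lines: bar/rim edges on both caddies, averaged picture
i=np.mean([cv2.imread(f'pics/side{n}.png').astype(float) for n in (5,6,8,10)],0)
def line(img,xs,ya,yb,ch):
    ys=[]
    for x in xs:
        g=np.abs(np.diff(img[ya:yb,x,ch])); g=g-np.median(g); g[g<0]=0; k=np.argmax(g); s=slice(max(k-2,0),k+3)
        ys.append(ya+.5+(g[s]*np.arange(len(g))[s]).sum()/g[s].sum())
    return np.polyfit(xs,ys,1).round(3), np.std(np.array(ys)-np.polyval(np.polyfit(xs,ys,1),xs)).round(2)
for n,im in (('mean',i),('10',cv2.imread('pics/side10.png').astype(float))):
    print(n,'our bar top',line(im,range(239,259),200,209,2),'our bar low',line(im,range(239,258),208,216,2),'our bottom',line(im,range(237,256),238,250,1))
    print(n,'nb bar top',line(im,range(251,268),168,176,2),'nb bar low',line(im,range(251,268),175,181,2),'our posttop',line(im,range(213,231),200,208,1))
for c in ['side','scene']:
    for t in ['pot_1','shaker','tub_1','kitchen_timer','table_fork','narrow_caddy','wide_caddy','bar']:
        r=ctrl.place_of(t,c); print(c,t,[np.round(q['at'],3).tolist() for q in r[:1]])
E
```

```text
[0.01804981 0.01137795 0.0010399 ] 29.825
side 0.994 rot -0.0074 front [-0.61 -0.14] back [-0.61  0.05]
scene 0.993 rot -0.0013 front [ 0.14 -0.01] back [ 0.15 -0.05]
8 ours (np.float64(0.0812), 18, np.float64(208.06), np.float64(248.5)) neighbour (np.float64(0.0413), 8, np.float64(175.02), np.float64(256.5))
10 ours (np.float64(0.0851), 17, np.float64(207.91), np.float64(248.0)) neighbour (np.float64(0.0503), 11, np.float64(175.17), np.float64(258.6))
mean our bar top (array([7.6000e-02, 1.8536e+02]), np.float64(0.19)) our bar low (array([ -0.314, 289.729]), np.float64(1.64)) our bottom (array([-2.0000e-01,  2.9655e+02]), np.float64(1.16))
mean nb bar top (array([  0.2  , 121.093]), np.float64(0.69)) nb bar low (array([-2.39000e-01,  2.39283e+02]), np.float64(0.8)) our posttop (array([1.26000e-01, 1.76361e+02]), np.float64(0.6))
10 our bar top (array([7.50000e-02, 1.85549e+02]), np.float64(0.19)) our bar low (array([-2.69000e-01,  2.78948e+02]), np.float64(1.68)) our bottom (array([-2.01000e-01,  2.96759e+02]), np.float64(1.18))
10 nb bar top (array([  0.201, 120.92 ]), np.float64(0.68)) nb bar low (array([-2.04000e-01,  2.30367e+02]), np.float64(0.92)) our posttop (array([1.05000e-01, 1.80681e+02]), np.float64(0.8))
side pot_1 [[0.463, -0.01, -0.004]]
side shaker [[0.623, 0.11, 0.067]]
side tub_1 [[0.601, 0.298, 0.003]]
side kitchen_timer [[0.519, -0.334, -0.001]]
side table_fork [[0.437, 0.306, -0.002]]
side narrow_caddy [[0.455, -0.167, -0.003]]
side wide_caddy [[0.625, 0.112, 0.068]]
side bar [[0.616, 0.114, 0.146]]
scene pot_1 [[0.463, -0.009, 0.002]]
scene shaker [[0.65, 0.005, 0.002]]
scene tub_1 [[0.602, 0.297, -0.0]]
scene kitchen_timer [[0.518, -0.34, 0.001]]
scene table_fork [[0.438, 0.305, 0.001]]
scene narrow_caddy [[0.457, -0.16, -0.002]]
scene wide_caddy [[0.625, 0.112, 0.064]]
scene bar [[0.616, 0.115, 0.151]]
```

```bash
python3 -c "
from station import ctrl
print(ctrl.hand_in())"
```

```text
the job is handed in; nothing more can be done
None
```

The wide caddy hangs latched on the empty post and I handed the job in at about 30 s, but it rests roughly 0.045 rad (2.5°) nose-down, not truly level, and three releases all settled that way; the catch held against a pull test, and nothing else was seen to move.

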